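# Stow the guard, release the pop-up sign mast and hold it extended

## Robot

A 6-joint arm with a two-finger parallel gripper is mounted at the origin on a cart in front of the work surface, level with it; the furniture and walls round the work are solid. World frame = base frame: x ahead of the robot, y to its left, z up, the work surface at z = 0. Lengths are in m, angles in rad, forces in N, time in s.
With the tool pointing down it reaches from about 0.225 to 0.875 m from the base axis. Payload 3.4 kg.
Tool frame: the origin (TCP) lies midway between the tips of the shut fingers; the grasp point (between the pads) lies 19 mm behind it (robot.grip_depth is the distance from the TCP to the grasp point, in m); z points along the fingers, y is the line along which they close (so a half turn about z gives the same grasp; the last joint's range is limited). The gripper opens to 85 mm and grips with 20 to 120 N. Pads are 22 mm wide; open, the fingers measure 114 mm over their backs; the gripper's body (76 mm by 85 mm) begins 54 mm behind the grasp point. The pads swing forward as they close: fully open they stand 13 mm farther back than shut.
Start: joints at [-1.329, 0.276, 1.505, -0, 1.361, -0.121], TCP at [0.204, -0.538, 0.231] pointing down, gripper open.
Joint ranges: [-2.89, 2.89], [-0.75, 2.08], [0.22, 2.7], [-1.18, 4.32], [0.11, 2.71], [-2.7, 2.7]. Speed limits (rad/s): [2.57, 2.57, 3.14, 3.14, 3.14, 3.14].

## Interface

Orientations are given as a unit quaternion [x, y, z, w].
In Python, from workcell import robot, viewer gives the robot as it stands.
- The arm moves only by the tool servo_tool, never from a script. Its argument "deltas" is a list of rows, each a list of 3 entries, a list of its own where there are three numbers: the shift along the tool's x, y, z in cm, then the turn, a rotation vector about the tool's x, y, z in rad, then the opening, from -1 (shut) to 1 (fully open), so that 0 is half open. In form: [[[tx, ty, tz], [wx, wy, wz], grip], ...]. A call has 1 to 12 rows; each row is the pose to reach, as a shift and turn from the pose commanded when the call began, along the tool's axes at that moment; what a row does not reach only later rows make up. A row lasts 1/8 s, in which the tool goes at most 62.5 mm and 10.7 degrees, less where a joint would pass 70% of its speed; a pose out of reach is approached as far as the arm can. A call with a gripper value outside its range is refused whole. The fingers move at their own pace and stop on an object; the grip force is fixed at half the most. Time passes only in rows, so rows that repeat a pose let the fingers close. It gives the time, the measured TCP pose, the force, the opening and the grip force at its end, in the units of the state.
- robot.get_state(): the state, without advancing time (a new reading comes with each control period).
- viewer.get_image(name): name is "side" or "top"; returns the picture (384x512x3 uint8, blue, green, red); there is no depth.
- viewer.camera_params(name): a dict with "fx", "fy", "cx", "cy" (pixels), "distortion" ([k1, k2, p1, p2, k3] as OpenCV has them; the pictures are not rectified), "eye" and "rotation" of the camera in the world. Camera axes: x right, y up, looking along -z (the intrinsics and any distortion apply to the point x, -y, -z); pixel columns grow to the right and rows downward; lengths in m; the calibration is good to about 2 mm. A picture is of the moment at which its call begins. camera_params takes no time and is no camera call.
- robot.close_job(): hands the job in; it is judged then, once.
The state is a dict: "clock": time; "joint_positions": joint angles; "joint_vel": joint speeds; "effort": joint torques, N m; "tool_pos": TCP position; "tcp_rot": TCP orientation; "wrist_force": force on the tool from outside, world axes, zero at the start; "ft_torque": the same for the moment, N m; "gripper_width": opening from 0.0 (shut) to 1.0 (fully open); "finger_force": force on a finger pad.
Only numpy, scipy, OpenCV 4.12 (cv2) and the standard library are available. Lean on these libraries where they do the work, as an engineer would, in place of code of your own. Each camera call takes 0.05 s, during which the arm holds its last target. There are 200 camera calls.

## Task

Get the pop-up sign mast on the tasting table ready for its card: take the transit guard off the release button and put it fully down in its own slot in the wooden rack, then press the button and let go of it, so that the mast springs up by itself to its first stop. Then pull the mast by its knob all the way up to its second stop and keep holding it there: the program finishes with the knob still in the gripper, because the mast drops back when let go. Leave the jar, the cup, the spice jar and the lime standing about where they are.

Things in the scene. Friction and masses are not known exactly. Their poses are not given: they have to be found in the camera images.
- mast_unit: Grey painted housing 150 x 64 x 110 mm (its long side along its own x) on a dark foot plate 170 x 84 x 8 mm, fixed to the table. Origin: centre of its underside, z up. On its flat top, 110 mm up, are the release button at own x = -36 mm, y = 0, and the mast with its knob at own x = +42 mm, y = 0, in a dark collar 34 mm wide and 6 mm high. It may stand left or right of the rack
- guard: The transit guard: a loose black plastic bridge, 70 g, that stands over the release button on the housing's top and keeps anything from pressing it. Foot outline 30 mm (own x) x 42 mm (own y); two legs 18 mm high at own y = +-16.5 mm, a bridge plate up to 24 mm, and on it an upright grip fin 26 mm (x) by 12 mm (y) from 24 to 49 mm high: pinch the fin along own y. Origin: centre of its underside. It lies about square to the housing, and either way round fits the slot
- rack: Wooden storage rack 70 mm (own x) x 160 mm (own y) x 22 mm, fixed to the table. Origin: centre of its underside. Three slots 11 mm deep: the guard's own at own y = +46 mm; a middle one at y = -10 mm filled by a steel clip that stands 8 mm proud; a narrow empty one (34 x 20 mm) at y = -54 mm that is not for the guard
- guard_slot (a point): Centre of the floor of the guard's own slot, 11 mm below the rack's top. The slot is 34 mm (rack x) x 46 mm (rack y), that is 2 mm of play on every side of the guard's foot, with bevelled edges. Axes as the rack's
- button_top (a point): Middle of the top face of the release button, a steel disc 16 mm across that stands 8 mm above the housing's top (5.5 mm above its ring). Moves with it
- release_button (a joint): Travel of the release button in m: 0 out, 0.006 fully in, pressed straight down against a spring (1.7 N at first, 5 N fully in). From 0.004 on the mast is unlocked; it springs back when let go
- knob_grip (a point): Grip point of the mast's round black knob, 28 mm across (narrower in its lowest 8 mm) and 29 mm high, on a steel rod 14 mm thick: on the axis, 16 mm above the knob's underside, which lies on the collar (116 mm above the table) when stowed. Pinch it here from above, in any direction. Moves straight up and down with the mast
- mast (a joint): How far the mast is out, in m: 0 stowed and locked, about 0.034 (0.030 to 0.038) at the first stop, where it comes to rest free within about 0.5 s once unlocked, 0.090 at the second stop, its end. A spring and its weight pull it back to the first stop with up to about 4 N. It cannot be pulled out while locked
- chilli_jar: Bystander, loose: blue-lidded glass jar, 60 x 61 x 120 mm. Leave it alone. Origin: centre of its underside
- cup: Bystander, loose: clay cup, 68 x 100 x 78 mm. Leave it alone. Origin: centre of its underside
- seasoning: Bystander, loose: spice jar, 41 x 41 x 105 mm. Leave it alone. Origin: centre of its underside
- lime: Bystander, loose: lime, 57 x 46 x 45 mm. Leave it alone. Origin: centre of its underside
Things that resemble listed ones, but are neither listed nor needed, are in the scene too. What is meant by the rack is not yellow, and is the larger of those in its own colour. Several things have the shape of the guard; the one meant has the colours described above.

How it is judged:
By the outcome, as a careful person would: the job done as asked, in the order asked, and still so for the second after the job is handed in, while the arm keeps its last pose, push and grip.
It also fails if it takes over 58 s, if anything falls off the work surface, if the arm or the gripper's body presses on something with over 40 N, if the wrist force passes 120 N, or if a joint passes its speed limit or range.

## Working session

There is one attempt and no reset: what is moved stays moved. The work goes in short steps, Python scripts to look and compute and a tool call to move; the robot and the scene stay as the last step left them, time stands still between calls to the robot, and variables do not carry over. Pictures are saved under pics/ and viewed, at most 10 in all, crops included, and the job is handed in when it is done.

Besides the shell and the picture viewer there is one more tool, called as name([rows], argument=value, ...), one row to a line, values as JSON. servo_tool: Moves the arm, as the interface text tells. Its arguments: {"type":"object","properties":{"deltas":{"type":"array"}},"required":["deltas"]}

```bash
mkdir -p pics; ls; cat > h.py <<'E'
import numpy as np, cv2
from workcell import robot, viewer
def cam(n):
    p=viewer.camera_params(n); K=np.array([[p['fx'],0,p['cx']],[0,p['fy'],p['cy']],[0,0,1.]])
    return K,np.array(p['distortion'],float),np.array(p['eye'],float),np.array(p['rotation'],float).reshape(3,3)
F=np.diag([1,-1,-1.])
def ray(n,uv):
    K,d,e,R=cam(n); q=cv2.undistortPoints(np.array(uv,float).reshape(-1,1,2),K,d).reshape(-1,2)
    return e,(R@F@np.c_[q,np.ones(len(q))].T).T
def onz(n,uv,z):
    e,r=ray(n,uv); z=np.broadcast_to(z,len(r)); return e+r*((z-e[2])/r[:,2])[:,None]
def proj(n,P):
    K,d,e,R=cam(n); P=np.array(P,float).reshape(-1,3)
    Q=(F@R.T@(P-e).T).T
    return cv2.projectPoints(Q,np.zeros(3),np.zeros(3),K,d)[0].reshape(-1,2)
E
python3 - <<'E'
from h import *
for n in('side','top'):
    cv2.imwrite(f'pics/{n}0.png',viewer.get_image(n)); K,d,e,R=cam(n); print(n,e,R.round(3).tolist(),K[0,0])
print(robot.get_state())
E
```

```text
picsTraceback (most recent call last):
  File "<stdin>", line 3, in <module>
  File "h.py", line 5, in cam
    return K,np.array(p['distortion'],float),np.array(p['eye'],float),np.array(p['rotation'],float).reshape(3,3)
                                                                      ~~~~~~~~~~~~~~~~~~~~~~~~~~~~~~~~~~~~~^^^^^
ValueError: cannot reshape array of size 4 into shape (3,3)
```

View pics/side0.png

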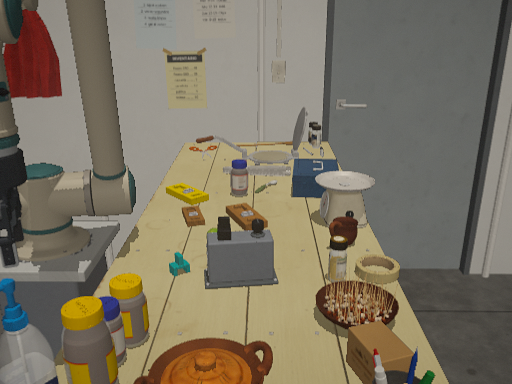

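Rotation is a quaternion; fixing that. The side view shows the mast housing at about (240,255), the black guard on it at (224,228), the knob at (258,228), two brown racks at (193,216) and (246,216), a yellow one at (187,193), and a teal guard at (180,263).

```bash
sed -i "s/np.array(p\['rotation'\],float).reshape(3,3)/Rotation.from_quat(p['rotation']).as_matrix()/; 1a from scipy.spatial.transform import Rotation" h.py
python3 - <<'E'
from h import *
n='top'
cv2.imwrite(f'pics/{n}0.png',viewer.get_image(n))
for n in('side','top'):
    K,d,e,R=cam(n); print(n,e,R.round(3).tolist(),K[0,0])
print(robot.get_state())
E
```

```text
side [ 0.59061325 -1.20556977  0.58605903] [[1.0, 0.0, 0.031], [0.029, 0.358, -0.933], [-0.012, 0.934, 0.358]] 489.62645911971055
top [0.30550302 0.07857206 1.42323727] [[-0.006, 0.98, -0.198], [-1.0, -0.007, -0.004], [-0.005, 0.198, 0.98]] 415.89701863327616
{'clock': 0.1, 'joint_positions': array([-1.32901630e+00,  2.76541565e-01,  1.50599995e+00, -5.17271617e-06,
        1.36069325e+00, -1.21006155e-01]), 'joint_vel': array([-8.71160616e-04,  5.94854338e-04, -4.03125895e-03, -8.80428839e-05,
        6.97124956e-04,  5.45378485e-04]), 'effort': array([ 2.71640631e-03, -4.17696941e+01, -2.46406353e+01,  1.21194617e-06,
        5.76719598e-03, -5.62628856e-06]), 'tool_pos': array([ 0.20393432, -0.53712446,  0.23052323]), 'tcp_rot': array([ 9.83592904e-01,  1.80400457e-01, -5.20755429e-05, -8.19409847e-04]), 'wrist_force': array([ 0.11536518, -0.49193093, -0.10025385]), 'ft_torque': array([-0.02174975, -0.0325047 ,  0.03561407]), 'finger_force': 0.0, 'gripper_width': 1.002454565372305}
```

View pics/top0.png

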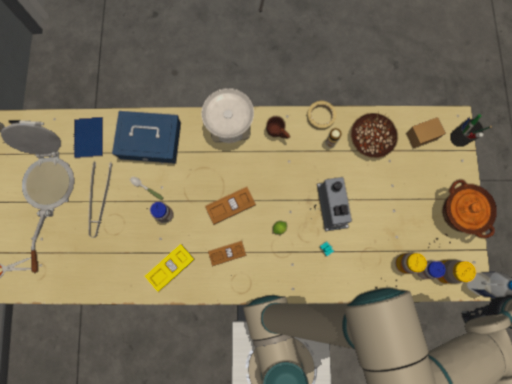

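Top view: the mast unit is at (335,203), with the black guard candidate at (342,210). The teal guard (326,249) is a decoy. For racks, the large brown one is at (231,205), with a smaller brown one at (227,253) and a yellow one at (170,267) as decoys. I choose the black guard and the large brown rack, and will check both in a close crop.

```bash
python3 - <<'E'
from h import *
t=cv2.imread('pics/top0.png'); 
a=cv2.resize(t[165:240,305:365],None,fx=6.5,fy=6.5,interpolation=cv2.INTER_CUBIC)
b=cv2.resize(t[180:230,198:263],None,fx=6,fy=6,interpolation=cv2.INTER_CUBIC)
c=np.zeros((488,390+390,3),np.uint8); c[:a.shape[0],:390]=a[:488]; c[:300,390:]=b
cv2.imwrite('pics/crop1.png',c)
E
```

```text
(no output)
```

View pics/crop1.png

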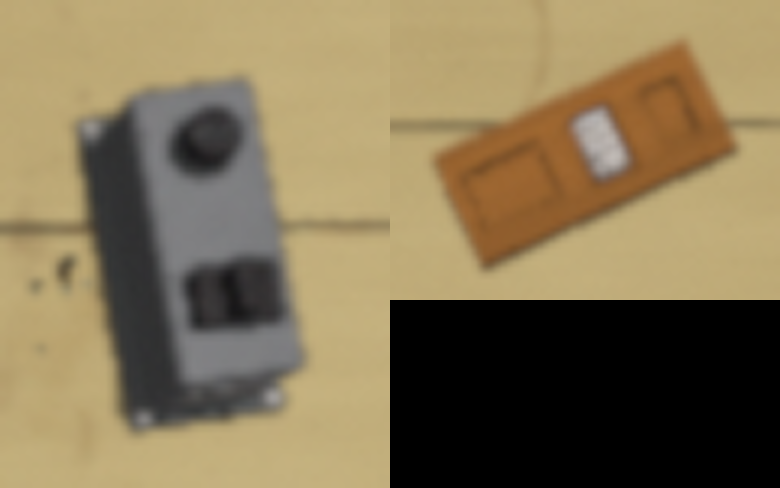

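The crop confirms a black guard with its upright fin on the grey housing, and the knob at the far end. The large brown rack has its wide slot at the left, a steel clip in the middle and a narrow slot at the right.

```bash
cat >> h.py <<'E'
from scipy.optimize import least_squares
def fit(obs,x0):
    def T(x,P): c,s=np.cos(x[2]),np.sin(x[2]); P=np.array(P,float); return np.c_[x[0]+c*P[:,0]-s*P[:,1],x[1]+s*P[:,0]+c*P[:,1],P[:,2]]
    f=lambda x:np.concatenate([(proj(n,T(x,[q[0] for q in o]))-np.array([q[1] for q in o])).ravel() for n,o in obs.items()])
    return least_squares(f,x0,loss='soft_l1'),T
E
python3 - <<'E'
from h import *
A=lambda u,v:((u+.5)/6.5-.5+305,(v+.5)/6.5-.5+165)
B=lambda u,v:((u-390+.5)/6-.5+198,(v+.5)/6-.5+180)
# unit: own +x -> world +x
m={'top':[((.075,.032,.11),A(130,97)),((.075,-.032,.11),A(252,80)),((-.075,-.032,.11),A(303,365)),((-.075,.032,.11),A(178,385)),((.042,0,.145),A(210,136)),
 ((.085,.042,.008),A(80,122)),((-.085,.042,.008),A(132,428)),((-.085,-.042,.008),A(285,408))]}
c=onz('top',[A(216,232)],.11)[0]
r,T=fit(m,[c[0],c[1],0]); print('unit',r.x,np.abs(r.fun).reshape(-1,2).round(1).tolist())
print('button',T(r.x,[(-.036,0,.118)]),'knob',T(r.x,[(.042,0,.132)]))
# guard: fin top rectangle and plate in crop
print('fin top ctr',onz('top',[A(257,288)],.159),'bridge-left edge',onz('top',[A(187,270),A(192,330)],.134))
rk={'top':[((.035,.08,.022),B(435,157)),((.035,-.08,.022),B(685,40)),((-.035,-.08,.022),B(737,152)),((-.035,.08,.022),B(485,268)),
 ((0,.046,.022),B(508,186)),((0,-.054,.022),B(670,108)),((0,-.01,.03),B(601,145))]}
c=onz('top',[B(586,154)],.022)[0]
r2,T=fit(rk,[c[0],c[1],.4]); print('rack',r2.x,np.abs(r2.fun).reshape(-1,2).round(1).tolist()); print('slot',T(r2.x,[(0,.046,.011)]))
s=cv2.imread('pics/side0.png')
for P in T(r.x,[(sx*.075,sy*.032,.11) for sx in(1,-1) for sy in(1,-1)]+[(.042,0,.145),(-.036,0,.159)]):
    u=proj('side',[P])[0]-[160,180]; s
z=cv2.resize(s[180:290,160:290],None,fx=6,fy=5,interpolation=cv2.INTER_CUBIC)
z=cv2.resize(s[190:290,165:290],None,fx=6,fy=6,interpolation=cv2.INTER_CUBIC)
for x,P in((r.x,[(sx*.075,sy*.032,.11) for sx in(1,-1) for sy in(1,-1)]+[(.042,0,.145),(-.036,0,.159)]),(r2.x,[(sx*.035,sy*.08,.022) for sx in(1,-1) for sy in(1,-1)])):
    for uv in proj('side',T(x,P)): cv2.circle(z,tuple(int(q) for q in ((uv-[165,190]+.5)*6)),3,(0,255,0),-1)
cv2.imwrite('pics/crop2.png',z)
E
```

```text
unit [ 0.53551051 -0.18755576  0.131166  ] [[0.5, 0.8], [0.1, 0.8], [0.7, 0.8], [0.1, 0.6], [0.8, 0.5], [0.8, 0.5], [0.6, 0.7], [0.1, 0.4]]
button [[ 0.49981975 -0.1922642   0.118     ]] knob [[ 0.57714973 -0.18206257  0.132     ]]
fin top ctr [[ 0.4988256  -0.19566691  0.159     ]] bridge-left edge [[ 0.5117209  -0.16755516  0.134     ]
 [ 0.48247984 -0.16869946  0.134     ]]
rack [0.53592572 0.16360446 0.43513701] [[0.5, 0.1], [0.2, 0.1], [0.2, 0.6], [0.5, 0.0], [0.6, 0.2], [0.2, 0.8], [0.1, 0.3]]
slot [[0.51653512 0.20531782 0.011     ]]
```

View pics/crop2.png

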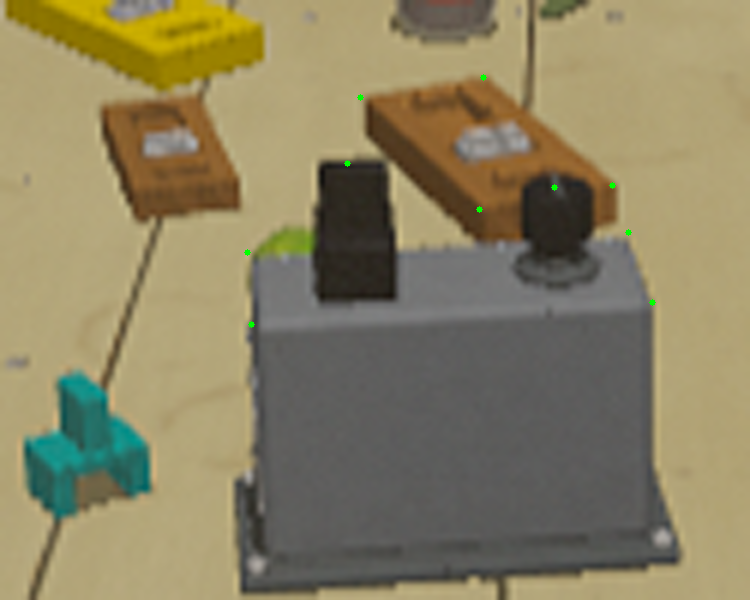

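Side crop: reprojections agree to about 1–2 px. Next I refine jointly with side points: housing front-top corners (262,328) and (652,300), back corners (630,233) and (252,253), foot corners (242,592) and (678,557), guard front foot (319,299)–(395,298).

```bash
python3 - <<'E'
from h import *
A=lambda u,v:((u+.5)/6.5-.5+305,(v+.5)/6.5-.5+165)
B=lambda u,v:((u-390+.5)/6-.5+198,(v+.5)/6-.5+180)
C=lambda u,v:((u+.5)/6-.5+165,(v+.5)/6-.5+190)
m={'top':[((.075,.032,.11),A(130,97)),((.075,-.032,.11),A(252,80)),((-.075,-.032,.11),A(303,365)),((-.075,.032,.11),A(178,385)),((.042,0,.145),A(210,136)),
 ((.085,.042,.008),A(80,122)),((-.085,.042,.008),A(132,428)),((-.085,-.042,.008),A(285,408))],
 'side':[((-.075,-.032,.11),C(262,328)),((.075,-.032,.11),C(652,300)),((.075,.032,.11),C(630,235)),((-.075,.032,.11),C(252,255)),((-.085,-.042,0),C(242,592)),((.085,-.042,0),C(678,560)),((.042,0,.145),C(556,178))]}
r,T=fit(m,[.535,-.187,.13]); print('unit',r.x,r.fun.reshape(-1,2).round(1).tolist())
print('button',T(r.x,[(-.036,0,.118)]),'knob',T(r.x,[(.042,0,.132)]))
g={'side':[((-.015,-.021,0.11),C(319,299)),((.015,-.021,.11),C(395,298)),((-.015,-.021,.134),C(318,235)),((.015,-.021,.134),C(395,236)),((-.013,0.006,.159),C(319,162)),((.013,.006,.159),C(388,163))],
 'top':[((-.013,-.006,.159),A(283,322)),((.013,-.006,.159),A(274,258)),((.013,.006,.159),A(232,260)),((.015,.021,.134),A(187,268)),((-.015,.021,.134),A(193,330)),((-.013,.006,.159),A(241,325))]}
r3,T=fit(g,[.499,-.193,.13]);print('guard',r3.x,r3.fun.reshape(-1,2).round(1).tolist())
rk={'top':[((.035,.08,.022),B(435,157)),((.035,-.08,.022),B(685,40)),((-.035,-.08,.022),B(737,152)),((-.035,.08,.022),B(485,268)),
 ((0,.046,.022),B(508,186)),((0,-.054,.022),B(670,108)),((0,-.01,.03),B(601,145))],
 'side':[((-.035,.08,.022),C(364,97)),((.035,.08,.022),C(484,78)),((.035,-.08,.022),C(615,188)),((-.035,-.08,.022),C(478,208))]}
r2,T=fit(rk,[.536,.164,.435]); print('rack',r2.x,r2.fun.reshape(-1,2).round(1).tolist()); print('slot',T(r2.x,[(0,.046,.011)]))
q=Rotation.from_quat(robot.get_state()['tcp_rot']); print(q.as_matrix().round(3).tolist())
E
```

```text
unit [ 0.53625486 -0.18694638  0.13759814] [[-0.8, -0.9], [-0.2, -1.1], [0.6, 0.5], [0.1, 0.4], [0.5, -0.7], [-1.2, -0.6], [-0.6, 0.6], [0.0, 0.1], [-1.4, -0.7], [0.5, 0.1], [-0.1, -0.7], [-0.6, -0.5], [-0.4, 1.0], [0.7, 1.4], [0.0, 1.3]]
button [[ 0.50059512 -0.1918843   0.118     ]] knob [[ 0.57785789 -0.18118548  0.132     ]]
guard [ 0.50064258 -0.19134398  0.12714891] [[-0.4, 1.2], [0.3, 0.7], [-0.6, 2.1], [0.0, 1.3], [-0.7, -0.8], [-0.8, -1.5], [-2.8, -1.9], [-2.9, -0.3], [-0.2, -0.1], [0.3, -0.1], [1.0, -0.2], [-0.1, -1.9]]
rack [0.53628087 0.16351661 0.43192799] [[-0.5, -0.1], [0.3, -0.1], [0.3, -0.6], [-0.5, -0.1], [0.6, 0.0], [0.2, 0.8], [-0.1, -0.4], [-0.5, 0.0], [0.1, -0.2], [-0.4, -0.5], [0.2, 0.2]]
slot [[0.51702423 0.20529199 0.011     ]]
[[0.935, 0.355, -0.0], [0.355, -0.935, 0.002], [0.0, -0.002, -1.0]]
```

servo_tool([
  [[2,-1,-5],[0,0,0],0],
  [[6,-3,-7],[0,0,0.05],0],
  [[11.5,-6,-7],[0,0,0.1],0],
  [[17,-9,-7],[0,0,0.15],0],
  [[22.5,-12,-6],[0,0,0.2],0],
  [[28,-15,-4],[0,0,0.233],0],
  [[33,-18,-2],[0,0,0.233],0],
  [[37,-20.3,0],[0,0,0.233],0],
  [[40,-21.8,2],[0,0,0.233],0],
  [[40,-21.8,3],[0,0,0.233],0],
  [[40,-21.8,3],[0,0,0.233],0],
])

```text
clock: 1.48
tool_pos: [0.4997, -0.1919, 0.2003]
tcp_rot: [0.998, 0.065, -0.001, -0.0]
wrist_force: [-0.2, 0.3, -0.3]
gripper_width: 0.499
finger_force: 0.0
```

```bash
python3 - <<'E'
from h import *
s=robot.get_state(); print(s['tool_pos'],Rotation.from_quat(s['tcp_rot']).as_matrix().round(3).tolist(),s['wrist_force'],s['gripper_width'],s['clock'])
a=viewer.get_image('top');b=viewer.get_image('side')
print(proj('top',[s['tool_pos']]),proj('side',[s['tool_pos']]))
z=np.zeros((600,780,3),np.uint8)
z[:,:400]=cv2.resize(a[150:250,295:365],(400,600),interpolation=cv2.INTER_CUBIC)
z[:,400:]=cv2.resize(b[180:280,190:255],(380,600),interpolation=cv2.INTER_CUBIC)
cv2.imwrite('pics/c3.png',z)
E
```

```text
[ 0.49967436 -0.19191897  0.20034531] [[0.992, 0.13, -0.003], [0.13, -0.992, 0.0], [-0.003, -0.001, -1.0]] [-0.16752189  0.31907071 -0.28002263] 0.49869193490934693 1.475
[[345.74219718 206.49077261]] [[221.88451832 199.49536476]]
```

View pics/c3.png

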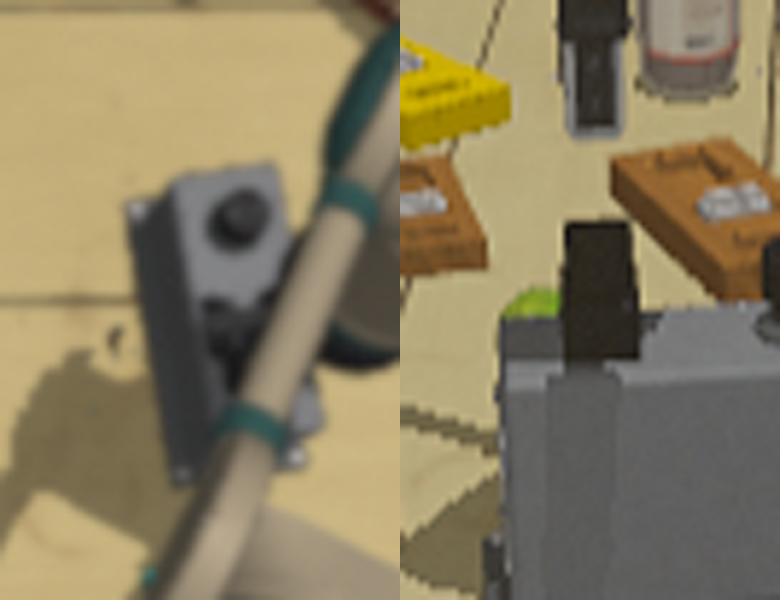

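The left panel (top camera) shows the gripper over the guard. In the right panel (side camera) the finger centre is at column 595 and the fin centre at 600, so they are aligned to about 1 mm. Descending and closing.

servo_tool([
  [[0.1,0,2.5],[0,0,0],0],
  [[0.1,0,5],[0,0,0],0],
  [[0.1,0,6.3],[0,0,0],0],
  [[0.1,0,6.4],[0,0,0],0],
  [[0.1,0,6.4],[0,0,0],-1],
  [[0.1,0,6.4],[0,0,0],-1],
  [[0.1,0,6.4],[0,0,0],-1],
  [[0.1,0,6.4],[0,0,0],-1],
])

```text
clock: 2.58
tool_pos: [0.5025, -0.1922, 0.1385]
tcp_rot: [0.998, 0.065, 0.001, 0.001]
wrist_force: [0.4, -0.9, 5.6]
gripper_width: 0.122
finger_force: 62.3
```

servo_tool([
  [[0,0,-1.5],[0,0,0],-1],
  [[0,0,-4.5],[0,0,0],-1],
  [[0.6,-3,-6],[0,0,0],-1],
  [[1.5,-8,-6],[0,0,-0.06],-1],
  [[2.5,-13.5,-6],[0,0,-0.12],-1],
  [[3.5,-19,-6],[0,0,-0.18],-1],
  [[4.5,-24.5,-5],[0,0,-0.24],-1],
  [[5.3,-30,-3],[0,0,-0.3],-1],
  [[6.2,-35,-1],[0,0,-0.302],-1],
  [[6.8,-38.2,1],[0,0,-0.302],-1],
  [[6.8,-39.2,2.5],[0,0,-0.302],-1],
  [[6.8,-39.2,2.5],[0,0,-0.302],-1],
])

```text
clock: 4.08
tool_pos: [0.5171, 0.2055, 0.1112]
tcp_rot: [0.977, 0.215, -0.002, 0.0]
wrist_force: [-0.1, -0.3, -1.2]
gripper_width: 0.125
finger_force: 61.3
```

```bash
python3 - <<'E'
from h import *
s=robot.get_state(); print(s['tool_pos'],Rotation.from_quat(s['tcp_rot']).as_matrix().round(3).tolist(),s['wrist_force'],s['gripper_width'],s['clock'])
a=viewer.get_image('top');b=viewer.get_image('side')
z=np.zeros((600,800,3),np.uint8)
z[:,:400]=cv2.resize(a[165:240,195:245],(400,600),interpolation=cv2.INTER_CUBIC)
z[:,400:]=cv2.resize(b[160:235,210:260],(400,600),interpolation=cv2.INTER_CUBIC)
P=np.array([.517,.2053,.022]);c,n=np.cos(.432),np.sin(.432)
for sx,sy in((1,1),(1,-1),(-1,1),(-1,-1)):
    q=[P[0]+c*sx*.017-n*sy*.023,P[1]+n*sx*.017+c*sy*.023,.022]
    for cm,o,k in(('top',(195,165),0),('side',(210,160),400)):
        u=(proj(cm,[q])[0]-o+.5)*8; cv2.circle(z,(int(u[0]+k),int(u[1])),3,(0,255,0),-1)
T=s['tool_pos']
for zz in(.024+0,):
  for sx,sy in((1,1),(1,-1),(-1,1),(-1,-1)):
    q=[T[0]+c*sx*.015-n*sy*.021,T[1]+n*sx*.015+c*sy*.021,T[2]-.0285]
    for cm,o,k in(('top',(195,165),0),('side',(210,160),400)):
        u=(proj(cm,[q])[0]-o+.5)*8; cv2.circle(z,(int(u[0]+k),int(u[1])),3,(0,0,255),-1)
cv2.imwrite('pics/c4.png',z)
E
```

```text
[0.51710335 0.20550523 0.11122686] [[0.908, 0.42, -0.003], [0.42, -0.908, -0.002], [-0.003, 0.0, -1.0]] [-0.13096585 -0.2831682  -1.18623823] 0.12472616127433706 4.075
```

View pics/c4.png

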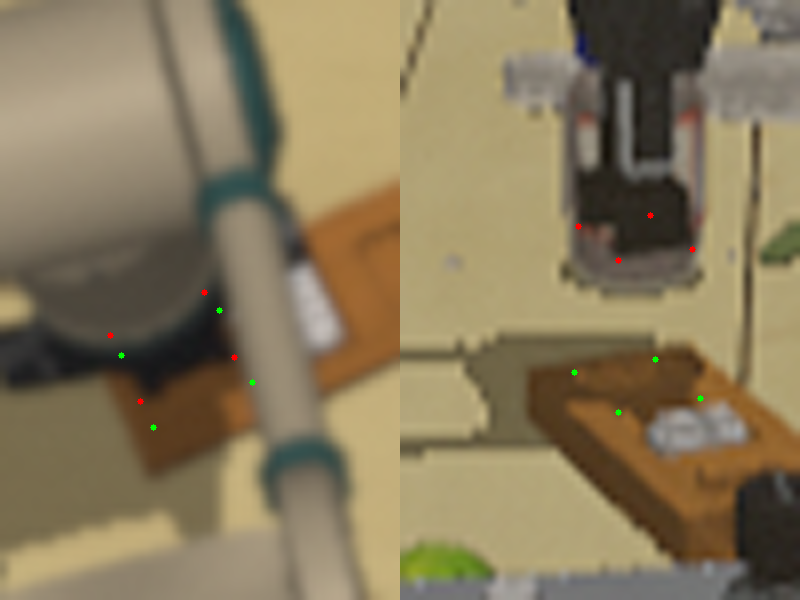

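The guard hangs square in the grip. Its predicted foot corners (red, about (618,260) and (692,249)) match the image, and it lies over the slot. Lowering gently.

servo_tool([
  [[0,0,2],[0,0,0],-1],
  [[0,0,4.2],[0,0,0],-1],
  [[0,0,5.4],[0,0,0],-1],
  [[0,0,6],[0,0,0],-1],
  [[0,0,6.4],[0,0,0],-1],
  [[0,0,6.4],[0,0,0],-1],
])

```text
clock: 4.92
tool_pos: [0.5189, 0.2055, 0.0502]
tcp_rot: [0.977, 0.214, 0.001, 0.0]
wrist_force: [-2.0, -1.1, 7.5]
gripper_width: 0.124
finger_force: 62.6
```

```bash
python3 - <<'E'
from h import *
s=robot.get_state(); R=Rotation.from_quat(s['tcp_rot']).as_matrix()
print(R.T@s['wrist_force'],R.T@s['ft_torque'],R[:,2])
b=viewer.get_image('side')
cv2.imwrite('pics/c5.png',cv2.resize(b[170:230,210:270],(800,600)[::1],interpolation=cv2.INTER_CUBIC)[:, :])
z=cv2.resize(b[165:225,212:262],(600,600),interpolation=cv2.INTER_CUBIC)
z=cv2.resize(b[175:225,217:267],(600,600),interpolation=cv2.INTER_CUBIC)
T=s['tool_pos'];c,n=np.cos(.432),np.sin(.432)
for C,h,zz,col in((T,(.015,.021),T[2]-.0285+.024,(0,0,255)),(T,(.015,.021),T[2]-.0285,(0,255,255)),((.517,.2053),(.017,.023),.022,(0,255,0))):
  for sx,sy in((1,1),(1,-1),(-1,1),(-1,-1)):
    q=[C[0]+c*sx*h[0]-n*sy*h[1],C[1]+n*sx*h[0]+c*sy*h[1],zz]
    u=(proj('side',[q])[0]-(217,175)+.5)*12; cv2.circle(z,(int(u[0]),int(u[1])),3,col,-1)
cv2.imwrite('pics/c5.png',z)
E
```

```text
[-2.29329863  0.18579011 -7.48023657] [-0.20793768 -0.50228556  0.09150699] [ 1.61775863e-03 -3.24789811e-04 -9.99998639e-01]
```

View pics/c5.png

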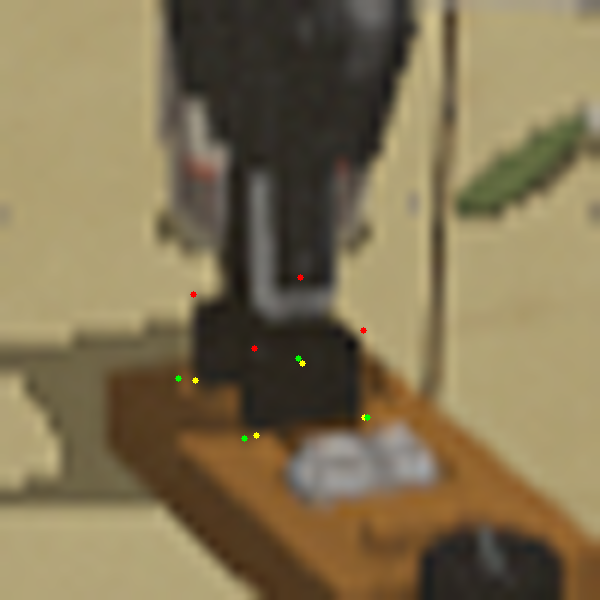

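The side crop shows the guard on the slot's rim: front corner (242,423), slot corner about (244,438). The torque sign puts the contact on the tool +y side (clip side). I'll shift about 1.5 mm in tool −x and −y and press again.

servo_tool([
  [[-0.05,-0.1,-0.1],[0,0,0],-1],
  [[-0.1,-0.15,0.0],[0,0,0],-1],
  [[-0.1,-0.15,0.2],[0,0,0],-1],
  [[-0.1,-0.15,0.3],[0,0,0],-1],
])

```text
clock: 5.48
tool_pos: [0.5172, 0.2069, 0.0451]
tcp_rot: [0.977, 0.214, 0.0, -0.0]
wrist_force: [1.1, -0.1, -0.1]
gripper_width: 0.125
finger_force: 61.4
```

It went in. Continuing down.

servo_tool([
  [[0,0,0.3],[0,0,0],-1],
  [[0,0,0.6],[0,0,0],-1],
  [[0,0,0.8],[0,0,0],-1],
  [[0,0,0.8],[0,0,0],-1],
])

```text
clock: 5.98
tool_pos: [0.5173, 0.2069, 0.0395]
tcp_rot: [0.977, 0.214, 0.001, 0.0]
wrist_force: [-3.2, -0.6, 14.7]
gripper_width: 0.122
finger_force: 63.7
```

servo_tool([
  [[0,0,-0.3],[0,0,0],-1],
  [[0,0,-0.3],[0,0,0],-0.4],
  [[0,0,-0.3],[0,0,0],-0.4],
  [[0,0,-0.3],[0,0,0],-0.4],
  [[0,0,-2],[0,0,0],-0.4],
  [[0,0,-6],[0,0,0],-0.4],
  [[0,0,-11],[0,0,0],-0.4],
  [[0,0,-13],[0,0,0],-0.4],
])

```text
clock: 6.98
tool_pos: [0.5182, 0.2071, 0.1702]
tcp_rot: [0.977, 0.214, 0.002, -0.0]
wrist_force: [0.3, -0.4, -0.1]
gripper_width: 0.304
finger_force: 0.0
```

```bash
python3 - <<'E'
from h import *
s=robot.get_state(); R=Rotation.from_quat(s['tcp_rot']).as_matrix(); print(s['tool_pos'],R.round(3).tolist(),s['wrist_force'],s['gripper_width'],s['clock'])
d=R.T@(np.array([.5006,-.1919,.16])-s['tool_pos']); print(d*100, .432-.1338)
b=viewer.get_image('side')
z=np.zeros((600,800,3),np.uint8)
z=cv2.resize(b[170:250,200:280],(600,600),interpolation=cv2.INTER_CUBIC)
cv2.imwrite('pics/c6.png',z)
E
```

```text
[0.51815618 0.20708707 0.17019754] [[0.908, 0.419, 0.004], [0.419, -0.908, 0.001], [0.004, 0.001, -1.0]] [ 0.30311578 -0.43872284 -0.06790875] 0.30405354030817916 6.975
[-18.29746937  35.50057164   0.97000271] 0.2982
```

View pics/c6.png

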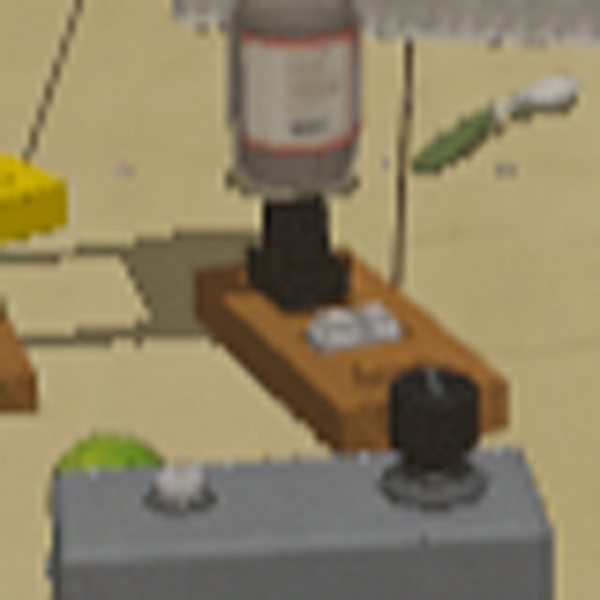

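The guard sits level, down in its slot at about (298,265). The button is now bare at (181,475), and the knob is at (432,410). Next I go over the button with the fingers shut.

servo_tool([
  [[-2,4,-2],[0,0,0.05],-1],
  [[-4.5,9,-3],[0,0,0.1],-1],
  [[-7,14,-3],[0,0,0.15],-1],
  [[-9.7,19,-3],[0,0,0.2],-1],
  [[-12.3,24,-3],[0,0,0.25],-1],
  [[-15,29,-3],[0,0,0.298],-1],
  [[-17,33,-2],[0,0,0.298],-1],
  [[-18.3,35.5,0],[0,0,0.298],-1],
  [[-18.3,35.5,1],[0,0,0.298],-1],
  [[-18.3,35.5,1],[0,0,0.298],-1],
])

```text
clock: 8.28
tool_pos: [0.4982, -0.1911, 0.1558]
tcp_rot: [0.998, 0.067, -0.001, -0.001]
wrist_force: [0.4, 0.3, 0.2]
gripper_width: 0.002
finger_force: 0.0
```

```bash
python3 - <<'E'
from h import *
s=robot.get_state(); R=Rotation.from_quat(s['tcp_rot']).as_matrix(); print(s['tool_pos'],R.round(3).tolist(),s['gripper_width'],s['clock'])
b=cv2.imread('pics/c6.png')
print(proj('side',[[.5006,-.1919,.118]])*1-[200,170], np.array([181,472])/7.5)
print(R.T@(np.array([.5006,-.1919,.118])-s['tool_pos'])*100)
E
```

```text
[ 0.49815798 -0.19111581  0.15582444] [[0.991, 0.133, -0.003], [0.133, -0.991, 0.002], [-0.003, -0.003, -1.0]] 0.0023376719130421787 8.275
[[23.38559126 63.24527   ]] [24.13333333 62.93333333]
[0.24168851 0.12054093 3.78149719]
```

servo_tool([
  [[0.3,0.1,1.5],[0,0,0],-1],
  [[0.3,0.1,3],[0,0,0],-1],
  [[0.3,0.1,3.8],[0,0,0],-1],
  [[0.3,0.1,4.2],[0,0,0],-1],
  [[0.3,0.1,4.5],[0,0,0],-1],
  [[0.3,0.1,4.5],[0,0,0],-1],
])

```text
clock: 9.02
tool_pos: [0.5021, -0.1923, 0.1128]
tcp_rot: [0.998, 0.067, -0.0, -0.0]
wrist_force: [-2.4, 3.3, 3.7]
gripper_width: -0.002
finger_force: 2.2
```

servo_tool([
  [[0,0,0.15],[0,0,0],-1],
  [[0,0,0.15],[0,0,0],-1],
  [[0,0,-1],[0,0,0],-1],
  [[0,0,-4],[0,0,0],-1],
  [[0,0,-9],[0,0,0],-1],
  [[0,0,-12],[0,0,0],-1],
  [[0,0,-12],[0,0,0],-1],
])

```text
clock: 9.9
tool_pos: [0.5041, -0.1942, 0.2352]
tcp_rot: [0.998, 0.067, 0.003, 0.002]
wrist_force: [1.0, -0.8, -0.6]
gripper_width: -0.005
finger_force: 0.0
```

```bash
python3 - <<'E'
from h import *
s=robot.get_state(); R=Rotation.from_quat(s['tcp_rot']).as_matrix(); print(s['tool_pos'],R.round(3).tolist(),s['clock'])
b=viewer.get_image('side')
cv2.imwrite('pics/c7.png',cv2.resize(b[190:250,200:280],(800,600),interpolation=cv2.INTER_CUBIC))
for h in(.145,.175,.179,.183): print(h,(proj('side',[[.5779,-.1812,h]])-[200,190])*10)
print(R.T@(np.array([.5779,-.1812,.21])-s['tool_pos'])*100)
E
```

```text
[ 0.50414485 -0.19424941  0.23520703] [[0.991, 0.133, 0.006], [0.133, -0.991, -0.004], [0.006, 0.005, -1.0]] 9.9
0.145 [[572.89318139 305.34644374]]
0.175 [[572.30767912 182.99037478]]
0.179 [[572.22869496 166.4957195 ]]
0.183 [[572.14949226 149.95808509]]
[ 7.46890451 -0.3228762   2.56247033]
```

View pics/c7.png

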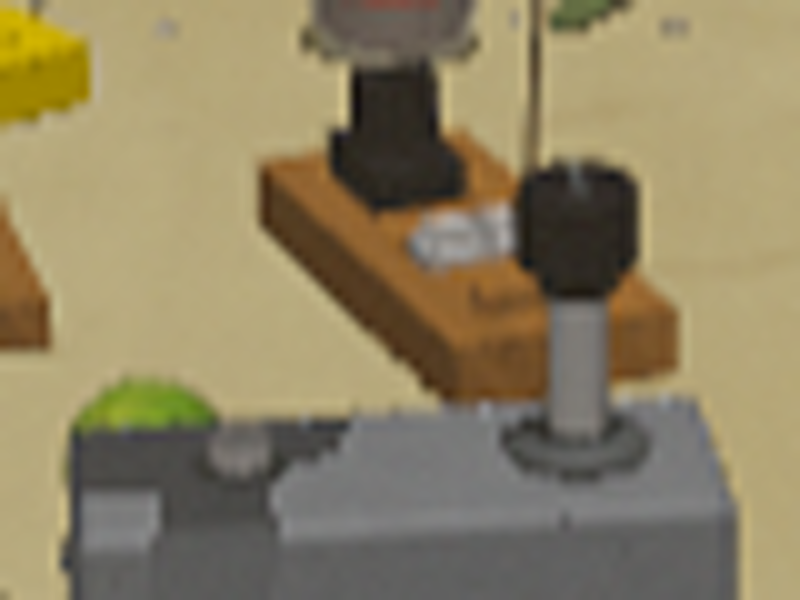

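The mast sprang to its first stop: knob top at (578,172), about 0.178 m, with the bare rod visible. The guard is still seated. Now moving over the knob.

servo_tool([
  [[3,0,-0.5],[0,0,0],0.6],
  [[6,-0.2,0],[0,0,0],0.6],
  [[7.6,-0.3,1],[0,0,0],0.6],
  [[7.6,-0.3,1.5],[0,0,0],0.6],
  [[7.6,-0.3,1.5],[0,0,0],0.6],
  [[7.6,-0.3,1.5],[0,0,0],0.6],
])

```text
clock: 10.7
tool_pos: [0.5764, -0.1799, 0.2175]
tcp_rot: [0.998, 0.067, -0.0, 0.0]
wrist_force: [-0.4, -0.4, -0.3]
gripper_width: 0.799
finger_force: 0.0
```

servo_tool([
  [[0.2,0.1,2],[0,0,0],0.6],
  [[0.2,0.1,4.5],[0,0,0],0.6],
  [[0.2,0.1,6.5],[0,0,0],0.6],
  [[0.2,0.1,7.2],[0,0,0],0.6],
  [[0.2,0.1,7.2],[0,0,0],0.6],
  [[0.2,0.1,7.2],[0,0,0],-1],
  [[0.2,0.1,7.2],[0,0,0],-1],
  [[0.2,0.1,7.2],[0,0,0],-1],
  [[0.2,0.1,7.2],[0,0,0],-1],
  [[0.2,0.1,7.2],[0,0,0],-1],
])

```text
clock: 11.95
tool_pos: [0.5797, -0.1803, 0.1455]
tcp_rot: [0.998, 0.067, 0.0, -0.0]
wrist_force: [2.0, 1.4, -0.8]
gripper_width: 0.303
finger_force: 58.8
```

Gripped. Pulling up.

servo_tool([
  [[0,0,-0.7],[0,0,0],-1],
  [[0,0,-1.6],[0,0,0],-1],
  [[0,0,-2.6],[0,0,0],-1],
  [[0,0,-3.6],[0,0,0],-1],
  [[0,0,-4.4],[0,0,0],-1],
  [[0,0,-5],[0,0,0],-1],
  [[0,0,-5],[0,0,0],-1],
])

```text
clock: 12.82
tool_pos: [0.5796, -0.1803, 0.1957]
tcp_rot: [0.998, 0.067, 0.0, 0.0]
wrist_force: [4.9, 2.2, -2.8]
gripper_width: 0.305
finger_force: 59.1
```

servo_tool([
  [[0,0,-0.3],[0,0,0],-1],
  [[0,0,-0.6],[0,0,0],-1],
  [[0,0,-0.9],[0,0,0],-1],
  [[0,0,-1.1],[0,0,0],-1],
  [[0,0,-1.1],[0,0,0],-1],
])

```text
clock: 13.45
tool_pos: [0.5796, -0.1803, 0.204]
tcp_rot: [0.998, 0.067, -0.001, -0.001]
wrist_force: [7.2, 0.6, -11.1]
gripper_width: 0.301
finger_force: 60.9
```

```bash
python3 - <<'E'
from h import *
s=robot.get_state(); print(s['tool_pos'],s['wrist_force'],s['clock'])
b=viewer.get_image('side')
cv2.imwrite('pics/c8.png',cv2.resize(b[150:250,190:310],(720,600),interpolation=cv2.INTER_CUBIC))
print((proj('side',[[.579,-.181,h] for h in(.206,.235)])-[190,150])*6)
E
```

```text
[ 0.57956417 -0.18028438  0.20399305] [  7.194792     0.58150787 -11.06191637] 13.45
[[405.9778165  272.22554236]
 [405.65216836 198.40930243]]
```

View pics/c8.png

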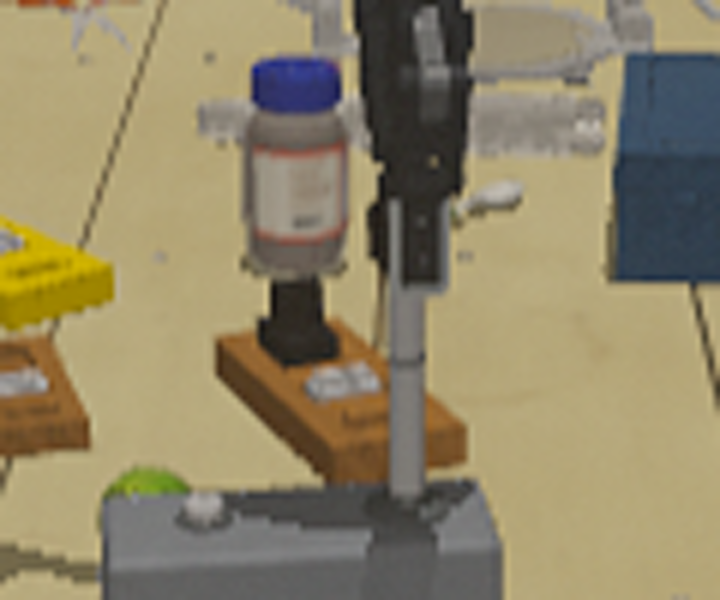

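The mast is fully out: the rod runs from (405,490) up to the gripped knob at about (415,280), and the pull has settled at 11 N against the stop. The guard is seated at (298,320) and the jar and lime are undisturbed. Handing in.

```bash
python3 -c "
from workcell import robot
print(robot.close_job())"
```

```text
the job is handed in; nothing more can be done
None
```

The job is handed in at about 13.5 s: the guard is down in its own slot, the button was pressed and released, and the mast is at its second stop, with the knob still in the gripper. The jar and lime are undisturbed in the last picture; I did not re-check the cup and spice jar, which the arm went nowhere near.

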